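# Turn a paddle board over on the turn-over ramp

## Robot

A 6-joint arm with a two-finger parallel gripper is mounted at the origin on the work surface. World frame = base frame: x ahead of the robot, y to its left, z up, the work surface at z = 0. Lengths are in m, angles in degrees, forces in N, time in s.
With the tool pointing down it reaches from about 0.3 to 0.75 m from the base axis. Payload 8.5 kg.
Tool frame: the origin (TCP) lies at the very end of the fingers, on their centre line; the grasp point (between the pads) lies 19 mm behind it; z points along the fingers, y is the line along which they close (so a half turn about z gives the same grasp; the last joint's range is limited). The gripper opens to 85 mm and grips with 20 to 120 N. Pads are 22 mm wide; open, the fingers measure 114 mm over their backs; the gripper's body (76 mm by 85 mm) begins 54 mm behind the grasp point. The pads swing forward as they close: fully open they stand 13 mm farther back than shut.
Start: joints at [59.456, 21.807, 74.336, -0, 83.858, -12.336], TCP at [0.172, 0.522, 0.231] pointing down, gripper open.
Joint ranges: [-178.18, 178.18], [-50.72, 133.34], [12.68, 142.11], [-81.47, 261.47], [9.98, 163.14], [-165.26, 165.26]. Speed limits (degrees/s): [136.94, 136.94, 180, 180, 180, 180].

## Interface

Orientations are given as a 3x3 rotation matrix whose columns are the frame's x, y, z axes.
In Python, from rig import env, imaging gives the robot as it stands. The module is installed in compiled form; this text tells all that it offers.
- The arm moves only by the tool arm_command, never from a script. Its arguments are lists of equal length, an entry for each row: "turn": the turn, a rotation vector about the tool's x, y, z in units of 5 degrees (1.0 is 5 degrees), a list of three; "xyz": the shift along the tool's x, y, z in units of 50 mm (1.0 is 50 mm), a list of three; "claw": the finger opening in mm, from 0 to 85.4. A call has 1 to 12 rows; each row shifts and turns the commanded pose from where the row before left it, along the tool's axes as they then stand; what a row does not reach is not made up. A row lasts 1/10 s, in which the tool goes at most 50 mm and 8.59 degrees, less where a joint would pass 70% of its speed; a pose out of reach is approached as far as the arm can. A call is refused whole if a number of a shift passes 1 or a number of a turn 1, either way. A call with a gripper value outside its range is refused whole. The fingers move at their own pace and stop on an object; "squeeze" is the grip in N (left out, the last holds). Time passes only in rows, so rows that do not move let the fingers close. It gives the time, the measured TCP pose, the force, the opening and the grip force at its end, in the units of the state.
- env.observe(): the state, without advancing time (a new reading comes with each control period).
- imaging.get_image(name): name is "side" or "top" or "wrist"; returns (picture, depth): 480x640x3 uint8, blue, green, red; 480x640 float32, m along the optical axis (not along the pixel's ray), 0 where there is no reading.
- imaging.camera_info(name): a dict with "camera_matrix" (3x3 intrinsics, pixels), "rvec" (rotation vector, rad) and "tvec" (3), from world to camera coordinates, as OpenCV has them. Camera axes: x right, y down, z forward; pixel columns grow to the right and rows downward; lengths in m; the calibration is good to about 2 mm. A picture is of the moment at which its call begins: read the wrist's pose just before it. camera_info takes no time and is no camera call; for the wrist camera it gives the pose at the moment of the call.
- env.close_job(): hands the job in; it is judged then, once.
The state is a dict: "time_s": time; "q": joint angles; "qvel": joint speeds; "joint_efforts": joint torques, N m; "position": TCP position; "tool_rot": TCP orientation; "ft_force": force on the tool from outside, world axes, zero at the start; "wrist_torque": the same for the moment, N m; "grip_width": finger opening in m; "gripper_force": force on a finger pad.
Only numpy, scipy, OpenCV 4.12 (cv2) and the standard library are available. Lean on these libraries where they do the work, as an engineer would, in place of code of your own. Each camera call takes 0.05 s, during which the arm holds its last target. There are 200 camera calls.

## Task

The back of this wooden paddle board is sanded and its dished face has to come up next. Push it off the deck, wide end first, so that it slides down the ramp and comes to rest leaning on the slope with its wide end standing in the channel; then take it by the handle, swing it over away from the slope and lower it gently, not letting it drop, onto its other face. Leave it lying flat, dish up, wholly on the rubber mat and clear of the channel, pointing roughly along the ramp, and do not disturb the other things on the bench.

Things in the scene. Friction and masses are not known exactly. Their poses are not given: they have to be found in the camera images.
- ramp: Plain plywood turn-over ramp fixed on the bench, 160 mm wide (y). Origin: bench level (z 0), under the foot of the slope, mid-width; x points horizontally down the ramp to the mat, z up. In mm along x: deck -222 to -52 (top z 99); 60 degree slope down to x 0, z 9; channel 0 to 24 (floor z 9, ends open); rubber mat 24 to 258 (top z 24); bare plywood to 274 (z 21). No side walls.
- lip (a point): Mid-width of the lip where deck and slope meet, ramp x -52, 99 mm above the bench. Axes as the ramp.
- channel (a point): Middle of the channel's floor, ramp x 12, 9 mm above the bench. The 15 mm step up to the mat is the stop for the board's wide end, and the edge over which it turns. Axes as the ramp.
- mat (a point): Centre of the top of the black rubber mat (234 mm along x, 160 along y), ramp x 141, z 24. Axes as the ramp.
- board: Light wooden paddle, 200 mm long, 16 thick, about 170 g: blade 120 (x) by 110 (y), handle 80 by 34 with round end and 14 mm hole. Origin: blade centre, mid-thickness; x to the handle's end, z out of the plain back; the other face has a round dish 84 across, 6 deep. Starts on the deck, back up, handle overhanging the deck's rear. Mass centre 18 from the origin, handle side.
- board_foot (a point): Middle of the blade's square (wide) end, mid-thickness, 60 mm from the board's origin. Once the mass centre is pushed past the lip, the board tips and slides down to the channel by itself. Axes as the board.
- board_tip (a point): End of the handle, mid-thickness, 140 mm from the board's origin. Axes as the board.
- bowl: Bystander: dark turned wooden bowl, 130 mm across, 55 high, on the bench beyond the ramp. Origin under its centre.
- wax_tin: Bystander: round metal tin, 84 mm across, 50 high, on the bench beyond the ramp. Origin under its centre.
- sanding_block: Bystander: cork sanding block, 110 x 65 mm, 38 high, on the bench beyond the ramp. Origin under its centre.
Things that resemble listed ones, but are neither listed nor needed, are in the scene too. There is more than one size of the board; the one meant has the size given above.

How it is judged:
By the outcome, as a careful person would: the job done as asked, in the order asked, and still so for the second after the job is handed in, with the robot touching nothing.
It also fails if it takes over 58 s, if anything falls off the work surface, if the arm or the gripper's body presses on something with over 40 N, if the wrist force passes 120 N, or if a joint passes its speed limit or range.

## Working session

There is one attempt and no reset: what is moved stays moved. The work goes in short steps, Python scripts to look and compute and a tool call to move; the robot and the scene stay as the last step left them, time stands still between calls to the robot, and variables do not carry over. Pictures are saved under pics/ and viewed, at most 10 in all, crops included, and the job is handed in when it is done.

Besides the shell and the picture viewer there is one more tool, called after ">>>" as name(argument=value, ...), one argument or row to a line, values as JSON. arm_command: Moves the arm, as the interface text tells. Its arguments: {"type":"object","properties":{"turn":{"type":"array"},"xyz":{"type":"array"},"claw":{"type":"array"},"squeeze":{"type":"number"}},"required":["turn","xyz","claw"]}

```bash
mkdir -p pics
cat > h.py <<'E'
import numpy as np, cv2
from rig import env, imaging
def cam(n):
    c=imaging.camera_info(n);K=np.array(c['camera_matrix'],float);R=cv2.Rodrigues(np.array(c['rvec'],float))[0];t=np.array(c['tvec'],float).ravel()
    return K,R,t
def pts(n,depth,C=None):
    K,R,t=C or cam(n);v,u=np.mgrid[0:480,0:640]
    p=np.stack([(u-K[0,2])/K[0,0]*depth,(v-K[1,2])/K[1,1]*depth,depth],-1)
    return (p-t)@R
def ray(n,u,v,z,C=None):
    K,R,t=C or cam(n);d=R.T@np.linalg.inv(K)@[u,v,1];o=-R.T@t
    return o+d*(z-o[2])/d[2]
E
python3 - <<'E'
from h import *
for n in('top','side'):
    C=cam(n);im,d=imaging.get_image(n);cv2.imwrite(f'pics/{n}0.png',im);np.savez(f'{n}0.npz',im=im,d=d)
    print(n,(-C[1].T@C[2]).round(3),C[1][2].round(2),(d>0).mean())
s=env.observe();print(s)
E
```

```text
top [0.324 0.087 1.027] [ 0.19 -0.   -0.98] 0.9961653645833334
side [ 0.308 -0.329  0.683] [ 0.27  0.56 -0.78] 0.99591796875
{'time_s': 0.1, 'q': array([ 5.94531984e+01,  2.18372558e+01,  7.43770882e+01, -1.29345920e-03,
        8.38582547e+01, -1.23354622e+01]), 'qvel': array([-0.11349911, -0.07804924, -0.15462116,  0.008535  ,  0.064458  ,
       -0.03410525]), 'joint_efforts': array([ 4.32122863e-03, -4.49222302e+01, -2.31657404e+01, -1.79221706e-04,
        3.72709968e-03, -1.89780138e-05]), 'position': array([0.17176301, 0.52222952, 0.2307919 ]), 'tool_rot': array([[-9.49910901e-01,  3.12520224e-01, -6.24656202e-04],
       [ 3.12520750e-01,  9.49910293e-01, -1.10264084e-03],
       [ 2.48769792e-04, -1.24262858e-03, -9.99999197e-01]]), 'ft_force': array([-0.20180093,  0.97749946,  0.0725543 ]), 'wrist_torque': array([ 0.036517  ,  0.01013599, -0.0071071 ]), 'gripper_force': 0.0, 'grip_width': 0.08542397400493332}
```

View pics/top0.png

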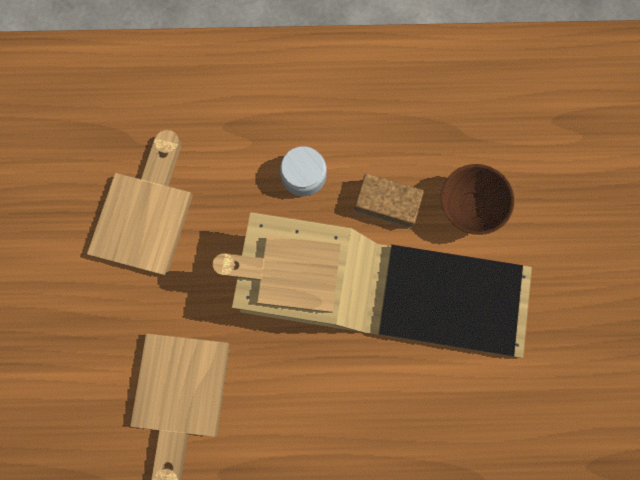

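View pics/side0.png

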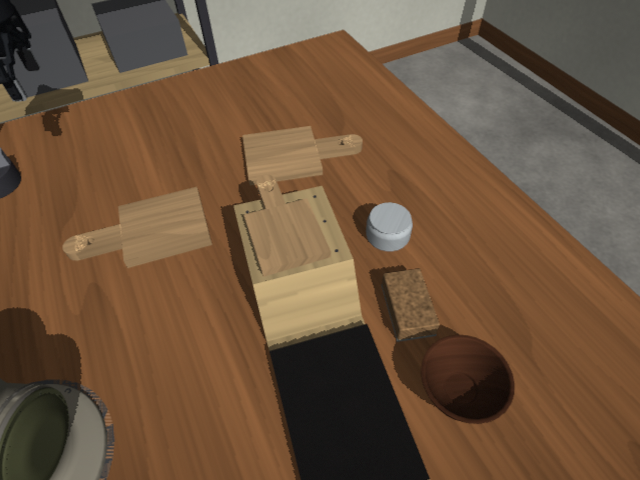

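Top view: the board candidates are the paddle on the deck at (290,272) with its tip at (214,264), and two larger paddles on the bench at (140,225) and (180,385). The one on the deck matches the description. The mat is at (450,300), the tin at (304,171), the block at (390,200) and the bowl at (478,200). The side view agrees: board at (290,235), lip at about y=270, mat at (345,410).

```bash
cat > m.py <<'E'
from h import *
z=np.load('top0.npz');im,d=z['im'],z['d'];P=pts('top',d);C=cam('top')
# mat by colour
g=im.max(-1);m=((g<40)).astype(np.uint8);m=cv2.morphologyEx(m,cv2.MORPH_OPEN,np.ones((5,5)))
c=max(cv2.findContours(m,0,2)[0],key=cv2.contourArea);(r)=cv2.minAreaRect(c);b=cv2.boxPoints(r)
mk=np.zeros(m.shape,np.uint8);cv2.drawContours(mk,[c],-1,1,-1)
zm=np.median(P[...,2][cv2.erode(mk,np.ones((9,9)))>0]);W=np.array([ray('top',u,v,zm,C) for u,v in b]);print('mat z',zm,'\n',b.round(0),'\n',W.round(4),W.mean(0))
# heights
Z=P[...,2]
for n,(u,v) in dict(board=(300,275),deck=(255,225),handle=(250,267),mat=(450,300),tin=(304,168),block=(390,198),bowlrim=(478,170),bigA=(140,225)).items(): print(n,P[v-2:v+3,u-2:u+3].reshape(-1,3).mean(0).round(4))
# board mask: height >0.107
mb=((Z>0.107)&(Z<0.13)).astype(np.uint8);mb[:, :205]=0;mb[:,360:]=0;mb[:220]=0;mb[330:]=0
mb=cv2.morphologyEx(mb,cv2.MORPH_OPEN,np.ones((3,3)))
c=max(cv2.findContours(mb,0,2)[0],key=cv2.contourArea);mk=np.zeros(mb.shape,np.uint8);cv2.drawContours(mk,[c],-1,1,-1)
Q=P[mk>0];print('board z',np.median(Q[:,2]),len(Q))
r=cv2.minAreaRect((Q[:,:2]*1000).astype(np.float32));print(r,cv2.boxPoints(r).round(1))
S=cv2.resize(im[200:350,200:400],None,fx=3,fy=3);cv2.drawContours(S,[(c-[200,200])*3],-1,(0,0,255),1);cv2.imwrite('pics/crop.png',S)
# side check of board height
z=np.load('side0.npz');Ps=pts('side',z['d']);print('side board',Ps[240,290],'mat',Ps[400,345],'deck',Ps[220,325])
E
python3 m.py
```

```text
Traceback (most recent call last):
  File "m.py", line 5, in <module>
    c=max(cv2.findContours(m,0,2)[0],key=cv2.contourArea);(r)=cv2.minAreaRect(c);b=cv2.boxPoints(r)
ValueError: max() iterable argument is empty
```

```bash
python3 -c "
import numpy as np;z=np.load('top0.npz');print(z['im'][300,450],z['im'].dtype,z['im'].max(-1).min())
import cv2;print(cv2.imread('pics/top0.png')[300,450])"
sed -i 's/g<40/g<60/' m.py; python3 m.py
```

```text
[38 37 38] uint8 20
[38 37 38]
mat z 0.024128752292405017 
 [[377. 334.]
 [391. 245.]
 [527. 266.]
 [513. 356.]] 
 [[ 0.3645 -0.0088  0.0241]
 [ 0.5218 -0.0401  0.0241]
 [ 0.4785 -0.2771  0.0241]
 [ 0.3236 -0.2392  0.0241]] [ 0.42211044 -0.14129856  0.02412875]
board [0.4575 0.1197 0.1154]
deck [0.5449 0.1935 0.0989]
handle [0.4721 0.1996 0.1152]
mat [ 0.4213 -0.1377  0.0243]
tin [0.6585 0.1123 0.0499]
block [ 0.6035 -0.0393  0.0382]
bowlrim [ 0.649  -0.1967  0.0476]
bigA [0.5483 0.3828 0.1014]
board z 0.11523186626182365 6159
((429.6611328125, 166.37332153320312), (199.711669921875, 186.0419464111328), 81.80165100097656) [[323.4  80.8]
 [507.5  54.3]
 [536.  251.9]
 [351.8 278.5]]
side board [0.46118004 0.09974635 0.11734832] mat [ 0.43358651 -0.13311133  0.02501801] deck [0.53484098 0.12261904 0.10226646]
```

View pics/crop.png

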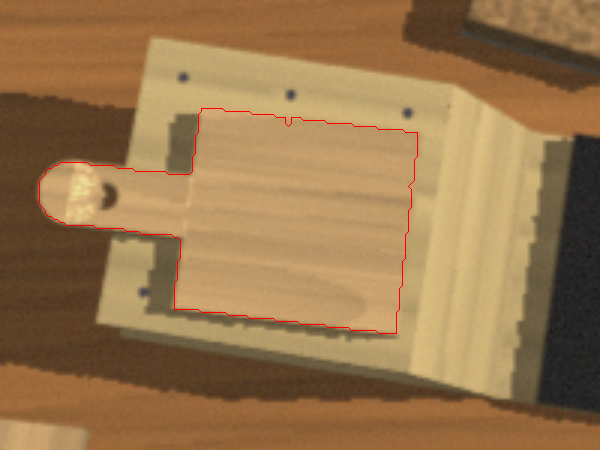

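The crop shows the board outlined cleanly, with its foot edge at crop x≈405 (full-image 335), about 10 mm from the lip. Its tip is at crop (38,195), beyond the deck's rear. It is roughly centred and aligned with the ramp.

```bash
cat > m2.py <<'E'
exec(open('m.py').read().split('S=cv2')[0].replace('print','(lambda *a:0)'))
cb=c
c=max(cv2.findContours(m,0,2)[0],key=cv2.contourArea)
q=cv2.approxPolyDP(cv2.convexHull(c),8,True)[:,0];W=np.array([ray('top',u,v,zm,C)[:2] for u,v in q]);print(q.tolist(),(W*1000).round(1).tolist())
r=cv2.minAreaRect((np.array([ray('top',u,v,zm,C)[:2] for u,v in c[:,0]])*1000).astype(np.float32));print('mat',r)
B=(np.array([ray('top',u,v,.1152,C)[:2] for u,v in cb[:,0]])*1000).astype(np.float32)
# deck edges: low walls: plywood at z~.099
r2=cv2.minAreaRect(B);print('board',r2,cv2.boxPoints(r2).round(1).tolist())
md=((abs(Z-.099)<.004)).astype(np.uint8);md[:,:230]=0;md[:,365:]=0;md[:205]=0;md[330:]=0
md=cv2.morphologyEx(md|mk,cv2.MORPH_OPEN,np.ones((21,21)));c=max(cv2.findContours(md,0,2)[0],key=cv2.contourArea)
r=cv2.minAreaRect((np.array([ray('top',u,v,.099,C)[:2] for u,v in c[:,0]])*1000).astype(np.float32));print('deck',r,cv2.boxPoints(r).round(1).tolist())
E
python3 m2.py
```

```text
[[392, 246], [521, 265], [513, 355], [380, 334]] [[519.3, -40.9], [480.4, -266.7], [324.9, -239.6], [365.3, -13.4]]
mat ((422.7578125, -139.6265869140625), (232.78866577148438, 159.25323486328125), 79.57882690429688)
board ((466.3512268066406, 160.98348999023438), (199.34861755371094, 110.57200622558594), 81.96180725097656) [[397.70001220703125, 70.0], [507.20001220703125, 54.599998474121094], [535.0, 251.89999389648438], [425.5, 267.3999938964844]]
deck ((466.0494079589844, 137.05963134765625), (160.39321899414062, 115.1268081665039), 83.09664916992188) [[399.29998779296875, 64.4000015258789], [513.5999755859375, 50.5], [532.7999877929688, 209.8000030517578], [418.5, 223.60000610351562]]
```

```bash
cat >> h.py <<'E'
from scipy.spatial.transform import Rotation as Ro
from scipy.linalg import logm
import json
EX=np.array([-.1808,-.9835,0]);EY=np.array([.9835,-.1808,0]);EZ=np.array([0,0,1.]);O=np.array([.4483,-.0009,0])
RR=np.stack([EX,EY,EZ],1)
def r2w(x,y,z): return O+RR@(np.array([x,y,z])/1000)
def w2r(p): return (RR.T@(np.array(p)-O))*1000
def tool(phi,yaw=0):  # tool y = ramp y (yawed), z down at phi=0; phi<0 points down-ramp
    x=-EX;R=np.stack([x,EY,-EZ],1)
    return Ro.from_euler('z',yaw,degrees=True).as_matrix()@R@Ro.from_euler('y',phi,degrees=True).as_matrix()
def plan(p,R,n,show=True):
    s=env.observe();p0,R0=s['position'],s['tool_rot']
    T0=np.eye(4);T0[:3,:3]=R0;T0[:3,3]=p0;T=np.eye(4);T[:3,:3]=R;T[:3,3]=p
    L=np.real(logm(np.linalg.inv(T0)@T));w=np.array([L[2,1],L[0,2],L[1,0]])
    print('t',s['time_s'].__round__(2),'twist n=%d turn'%n,(np.degrees(w)/5/n).round(3),'xyz',(L[:3,3]/.05/n).round(3))
def log():
    s=env.observe();open('log.txt','a').write(json.dumps([list(map(float,s['q'])),list(map(float,s['position']))])+'\n')
    print('q',s['q'].round(1),'ramp',w2r(s['position']).round(1),'F',s['ft_force'].round(1));return s
E
python3 - <<'E'
from h import *
log();plan([.4866,.3042,.2],tool(-28,2.4),24)
E
```

```text
q [ 59.5  21.8  74.4  -0.   83.9 -12.3] ramp [-464.5 -366.6  230.8] F [-0.2  1.   0.1]
t 0.1 twist n=24 turn [ 0.162 -0.194  0.651] xyz [-0.307  0.14   0.095]
```

>>> arm_command(
  turn=[
    [0.162,-0.194,0.651],
    [0.162,-0.194,0.651],
    [0.162,-0.194,0.651],
    [0.162,-0.194,0.651],
    [0.162,-0.194,0.651],
    [0.162,-0.194,0.651],
    [0.162,-0.194,0.651],
    [0.162,-0.194,0.651],
    [0.162,-0.194,0.651],
    [0.162,-0.194,0.651],
    [0.162,-0.194,0.651],
    [0.162,-0.194,0.651],
  ],
  xyz=[
    [-0.307,0.14,0.095],
    [-0.307,0.14,0.095],
    [-0.307,0.14,0.095],
    [-0.307,0.14,0.095],
    [-0.307,0.14,0.095],
    [-0.307,0.14,0.095],
    [-0.307,0.14,0.095],
    [-0.307,0.14,0.095],
    [-0.307,0.14,0.095],
    [-0.307,0.14,0.095],
    [-0.307,0.14,0.095],
    [-0.307,0.14,0.095],
  ],
  claw=[0,0,0,0,0,0,0,0,0,0,0,0],
)

```text
time_s: 1.3
position: [0.3687, 0.4768, 0.1892]
tool_rot: [[-0.529, 0.847, 0.054], [0.813, 0.524, -0.252], [-0.242, -0.09, -0.966]]
ft_force: [-0.7, 0.6, 0.9]
grip_width: 0.0001
gripper_force: 0.0
```

Run:
```python
from h import *
log();plan([.4866,.3042,.2],tool(-28,2.4),12)
```

```text
q [ 46.3  33.8  62.2 -12.3  92.6  14.3] ramp [-455.4 -164.7  189.2] F [-0.7  0.6  0.9]
t 1.3 twist n=12 turn [ 0.161 -0.193  0.649] xyz [-0.316  0.136  0.095]
```

>>> arm_command(
  turn=[
    [0.161,-0.193,0.649],
    [0.161,-0.193,0.649],
    [0.161,-0.193,0.649],
    [0.161,-0.193,0.649],
    [0.161,-0.193,0.649],
    [0.161,-0.193,0.649],
    [0.161,-0.193,0.649],
    [0.161,-0.193,0.649],
    [0.161,-0.193,0.649],
    [0.161,-0.193,0.649],
    [0.161,-0.193,0.649],
    [0.161,-0.193,0.649],
  ],
  xyz=[
    [-0.316,0.136,0.095],
    [-0.316,0.136,0.095],
    [-0.316,0.136,0.095],
    [-0.316,0.136,0.095],
    [-0.316,0.136,0.095],
    [-0.316,0.136,0.095],
    [-0.316,0.136,0.095],
    [-0.316,0.136,0.095],
    [-0.316,0.136,0.095],
    [-0.316,0.136,0.095],
    [-0.316,0.136,0.095],
    [-0.316,0.136,0.095],
  ],
  claw=[0,0,0,0,0,0,0,0,0,0,0,0],
)

```text
time_s: 2.5
position: [0.4918, 0.3074, 0.1978]
tool_rot: [[0.123, 0.99, -0.066], [0.874, -0.14, -0.465], [-0.469, -0.0, -0.883]]
ft_force: [0.2, -0.7, -0.0]
grip_width: 0.0001
gripper_force: 0.0
```

Run:
```python
from h import *
log();plan([.4866,.3042,.1065],tool(-28,2.4),6)
```

```text
q [ 29.8  36.   60.  -22.2 101.2  36.8] ramp [-311.1  -13.   197.8] F [ 0.2 -0.7 -0. ]
t 2.5 twist n=6 turn [-0.    -0.001 -0.   ] xyz [ 0.131 -0.016  0.275]
```

>>> arm_command(
  turn=[
    [0,0,0],
    [0,0,0],
    [0,0,0],
    [0,0,0],
    [0,0,0],
    [0,0,0],
    [0,0,0],
  ],
  xyz=[
    [0.131,-0.016,0.275],
    [0.131,-0.016,0.275],
    [0.131,-0.016,0.275],
    [0.131,-0.016,0.275],
    [0.131,-0.016,0.275],
    [0.131,-0.016,0.275],
    [0,0,0],
  ],
  claw=[0,0,0,0,0,0,0],
)

```text
time_s: 3.2
position: [0.4854, 0.3045, 0.1049]
tool_rot: [[0.12, 0.991, -0.068], [0.874, -0.137, -0.465], [-0.47, -0.004, -0.882]]
ft_force: [0.3, 0.6, -0.0]
grip_width: 0.0001
gripper_force: 0.0
```

>>> arm_command(
  turn=[
    [0,0,0],
    [0,0,0],
    [0,0,0],
    [0,0,0],
    [0,0,0],
    [0,0,0],
    [0,0,0],
    [0,0,0],
    [0,0,0],
    [0,0,0],
    [0,0,0],
    [0,0,0],
  ],
  xyz=[
    [-0.141,0,0.075],
    [-0.141,0,0.075],
    [-0.141,0,0.075],
    [-0.141,0,0.075],
    [-0.141,0,0.075],
    [-0.141,0,0.075],
    [-0.141,0,0.075],
    [-0.141,0,0.075],
    [-0.141,0,0.075],
    [-0.141,0,0.075],
    [-0.141,0,0.075],
    [0,0,0],
  ],
  claw=[0,0,0,0,0,0,0,0,0,0,0,0],
)

```text
time_s: 4.4
position: [0.474, 0.2169, 0.1068]
tool_rot: [[0.122, 0.99, -0.065], [0.875, -0.138, -0.464], [-0.469, -0.001, -0.883]]
ft_force: [0.0, 0.5, 0.3]
grip_width: 0.0003
gripper_force: 0.0
```

Run:
```python
from h import *
log()
a=imaging.get_image('top')[0];b=imaging.get_image('side')[0]
cv2.imwrite('pics/push.png',np.hstack([a[190:370,190:440],b[120:300,190:440]]).repeat(1,0))
```

```text
q [ 23.   34.7  79.5 -23.9  81.9  37.8] ramp [-218.8  -14.1  106.8] F [0.  0.5 0.3]
```

View pics/push.png

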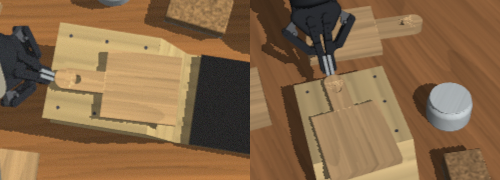

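The board has been pushed about 53 mm. It is straight, its foot overhangs the slope, and the fingers are on the tip (left half (62,78), right half (332,80)).

>>> arm_command(
  turn=[
    [0,0,0],
    [0,0,0],
    [0,0,0],
    [0,0,0],
    [0,0,0],
    [0,0,0],
    [0,0,0],
    [0,0,0],
    [0,0,0],
    [0,0,0],
    [0,0,0],
    [0,0,0],
  ],
  xyz=[
    [-0.088,0,0.047],
    [-0.088,0,0.047],
    [-0.088,0,0.047],
    [-0.088,0,0.047],
    [-0.088,0,0.047],
    [-0.088,0,0.047],
    [-0.088,0,0.047],
    [-0.088,0,0.047],
    [-0.044,0,0.023],
    [0,0,0],
    [0,0,0],
    [0,0,0],
  ],
  claw=[0,0,0,0,0,0,0,0,0,0,0,0],
)

```text
time_s: 5.7
position: [0.4685, 0.176, 0.1067]
tool_rot: [[0.121, 0.991, -0.064], [0.875, -0.137, -0.464], [-0.468, 0.0, -0.884]]
ft_force: [0.2, 0.1, 0.8]
grip_width: -0.0001
gripper_force: 0.0
```

Run:
```python
from h import *
log()
P=pts('side',imaging.get_image('side')[1]);Q=((P-O)@RR*1000)
m=(abs(Q[...,1])<70)&(Q[...,0]>-230)&(Q[...,0]<60)&(Q[...,2]>5)
for x in range(-220,60,20):
    k=m&(abs(Q[...,0]-x)<6)&(abs(Q[...,1]+8)<12)
    print(x,np.percentile(Q[...,2][k],[10,50,90]).round(0) if k.any() else None)
```

```text
q [ 19.4  32.4  84.2 -25.2  78.2  35.8] ramp [-177.7  -12.2  106.7] F [0.2 0.1 0.8]
-220 [209. 265. 348.]
-200 [165. 183. 201.]
-180 [126. 134. 145.]
-160 [134. 135. 136.]
-140 [130. 132. 134.]
-120 [127. 128. 129.]
-100 [124. 125. 126.]
-80 [120. 121. 123.]
-60 [116. 118. 120.]
-40 [113. 114. 116.]
-20 [109. 111. 112.]
0 [ 10. 104. 108.]
20 [ 10. 103. 105.]
40 [23. 25. 26.]
```

>>> arm_command(
  turn=[
    [0,0,0],
    [0,0,0],
    [0,0,0],
    [0,0,0],
  ],
  xyz=[
    [0,0,0],
    [0,0,0],
    [0,0,0],
    [0,0,0],
  ],
  claw=[0,0,0,0],
)

```text
time_s: 6.15
position: [0.4685, 0.176, 0.1067]
tool_rot: [[0.121, 0.991, -0.064], [0.875, -0.137, -0.464], [-0.468, 0.0, -0.884]]
ft_force: [0.1, 0.2, 0.4]
grip_width: 0.0001
gripper_force: 0.0
```

```bash
cat > prof.py <<'E'
from h import *
log();C=cam('side')
im,d=imaging.get_image('side');cv2.imwrite('pics/s1.png',im);P=pts('side',d,C);Q=((P-O)@RR*1000);np.savez('s1.npz',im=im,Q=Q)
for x in range(-180,60,10):
    k=(abs(Q[...,0]-x)<5)&(abs(Q[...,1]+8)<12)&(Q[...,2]>5)
    print(x,np.percentile(Q[...,2][k],[10,50,90]).round(0) if k.any() else None)
E
python3 prof.py
```

```text
q [ 19.4  32.4  84.2 -25.1  78.2  35.8] ramp [-177.6  -12.1  106.7] F [0.1 0.2 0.4]
-180 [100. 130. 142.]
-170 [ 99. 115. 124.]
-160 [ 99. 100. 101.]
-150 [ 99. 100. 101.]
-140 [ 99. 100. 101.]
-130 [ 99. 100. 101.]
-120 [ 99. 100. 101.]
-110 [ 99. 100. 101.]
-100 [100. 176. 182.]
-90 [100. 183. 188.]
-80 [169. 178. 185.]
-70 [152. 163. 170.]
-60 [140. 146. 153.]
-50 [123. 130. 137.]
-40 [107. 114. 121.]
-30 [ 91.  98. 104.]
-20 [74. 81. 88.]
-10 [59. 65. 72.]
0 [42. 49. 56.]
10 [25. 32. 39.]
20 [ 9. 20. 24.]
30 [23. 25. 26.]
40 [24. 25. 26.]
50 [24. 25. 26.]
```

Run:
```python
from h import *
im,d=imaging.get_image('top');Qt=((pts('top',d)-O)@RR*1000);z=np.load('s1.npz')
for n,Q in(('side',z['Q']),('top',Qt)):
    x,y,zz=Q[...,0],Q[...,1],Q[...,2]
    # pts above slope surface: slope line z=9-1.732x ; dist normal
    nd=(zz-9+1.732*x)/2
    k=(abs(nd-17)<8)&(x>-110)&(x<25)&(abs(y)<75)&(zz>26)
    q=Q[k];A=np.c_[q[:,0],q[:,1],np.ones(len(q))];c=np.linalg.lstsq(A,q[:,2],rcond=None)[0]
    s=-0.5*q[:,0]+.866*q[:,2]  # along slope up
    print(n,len(q),'plane',c.round(3),'angle',np.degrees(np.arctan(-c[0])).round(1),'nd',nd[k].mean().round(1),'top s',np.percentile(s,99.7).round(1))
    h=q[s>s.max()-60]; print(' handle y med',np.median(h[:,1]).round(1),np.percentile(h[:,1],[2,98]).round(1),'tip xz',q[s>np.percentile(s,99)].mean(0).round(1))
    b=q[(s<70)];print(' blade y',np.percentile(b[:,1],[1,99]).round(1))
    for s0 in range(0,230,25):
        g=q[abs(s-s0)<5]
        if len(g)>5: print('  s',s0,np.percentile(g[:,1],[2,98]).round(1))
cv2.imwrite('pics/top1.png',im)
q=np.array([json.loads(l)[0] for l in open('log.txt')]);p=np.array([json.loads(l)[1] for l in open('log.txt')])
# kinematic fit: d1,a2,d4,d6,lateral e
def fk(v,q):
    d1,a2,a3,d4,d6,e=v;R=lambda ax,a:Ro.from_euler(ax,a,degrees=True)
    R1=R('z',q[0]);R2=R1*R('y',q[1]);R3=R2*R('y',q[2]);R5=R3*R('z',q[3])*R('y',q[4])
    return R1.apply([0,e,d1])+R2.apply([0,0,a2])+R3.apply([a3,0,d4])+R5.apply([0,0,d6])
from scipy.optimize import least_squares
r=least_squares(lambda v:np.concatenate([fk(v,a)-b for a,b in zip(q,p)]),[.2,.35,0,.35,.25,.1]);print(r.x.round(4),abs(r.fun).max().round(4))
```

```text
side 5855 plane [-1.6150e+00  1.0000e-03  4.8835e+01] angle 58.2 nd 18.4 top s 204.9
 handle y med -3.5 [-19.9  13.2] tip xz [-85.5  -3.6 186.2]
 blade y [-57.3  50.8]
  s 25 [-56.5  49.5]
  s 50 [-56.   49.5]
  s 75 [-55.9  49.6]
  s 100 [-56.1  49.4]
  s 125 [-55.9  50.3]
  s 150 [-20.   13.1]
  s 175 [-20.1  13. ]
  s 200 [-17.7  10.3]
top 2934 plane [-1.6080e+00  4.0000e-03  4.5729e+01] angle 58.1 nd 16.4 top s 206.9
 handle y med -4.6 [-20.8  12.2] tip xz [-88.6  -4.5 186.6]
 blade y [-58.7  50.2]
  s 25 [-56.5  47.9]
  s 50 [-57.9  49.7]
  s 75 [-57.3  48.1]
  s 100 [-57.7  49. ]
  s 125 [-57.7  49.6]
  s 150 [-20.5  12.9]
  s 175 [-20.6  12.5]
  s 200 [-18.5  11.4]
[0.1301 0.5371 0.103  0.3508 0.2575 0.1175] 0.0
```

View pics/s1.png

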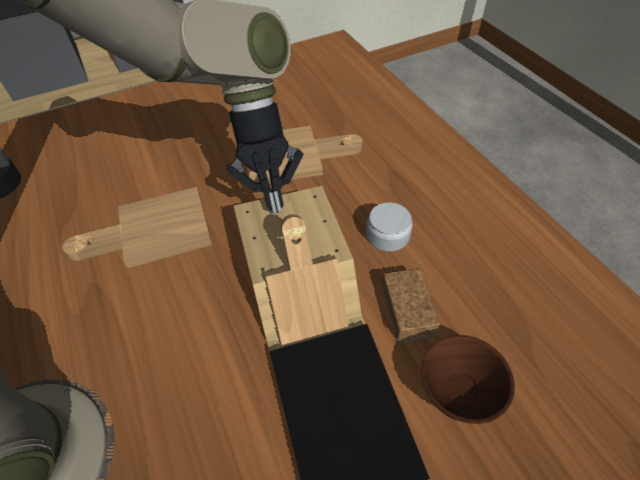

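The board leans squarely on the slope: foot at side pixel (310,335), handle tip at (292,222), dish against the slope. Next I check the swing's kinematics with the fitted arm model.

```bash
cat > kin.py <<'E'
from h import *
from scipy.optimize import least_squares
V=[0.1301,0.5371,0.103,0.3508,0.2575,0.1175]
LO=np.array([-178.18,-50.72,12.68,-81.47,9.98,-165.26]);HI=np.array([178.18,133.34,142.11,261.47,163.14,165.26])
R_=lambda ax,a:Ro.from_euler(ax,a,degrees=True)
def fk(q):
    d1,a2,a3,d4,d6,e=V
    R1=R_('z',q[0]);R2=R1*R_('y',q[1]);R3=R2*R_('y',q[2]);R5=R3*R_('z',q[3])*R_('y',q[4])
    return R1.apply([0,e,d1])+R2.apply([0,0,a2])+R3.apply([a3,0,d4])+R5.apply([0,0,d6]),R5*R_('z',q[5])
s=env.observe();p,R=fk(s['q']);OFF=R.inv()*Ro.from_matrix(s['tool_rot'])
def ik(p,R,q0):
    T=Ro.from_matrix(R)
    f=lambda q:np.r_[(fk(q)[0]-p)*10,((fk(q)[1]*OFF).inv()*T).as_rotvec()*3]
    r=least_squares(f,np.clip(q0,LO+.1,HI-.1),bounds=(LO,HI));return r.x,np.abs(r.fun).max()
E
cat > sim.py <<'E'
from kin import *
print('off',OFF.as_rotvec(degrees=True).round(1),(p-s['position']).round(4))
tip0=np.array([-94.8,182.8]);
def tcp(foot,th,phi,g=42,k=2): # th board elevation of handle axis deg
    u=np.array([np.cos(np.radians(th)),np.sin(np.radians(th))]);n=np.array([u[1],-u[0]])
    t=foot+(200-g)*u+k*n;return r2w(t[0],-3.7,t[1])
for pf in(25,32,40,48):
  q=s['q'];out=[];F0=np.array([10.6,12.8]);F1=np.array([41,34])
  for back in(70,35,0):
    ph=pf-121.8;R=tool(ph);q,e=ik(tcp(F0,121.8,ph)-R[:,2]*back/1000,R,q);out.append((q.round(0).tolist(),round(e,3)))
  for a in np.linspace(0,1,9):
    th=121.8*(1-a);F=F0+(F1-F0)*a+np.array([0,25])*np.sin(np.pi*min(1,a+.3)) ;ph=pf-th
    q,e=ik(tcp(F,th,ph),tool(ph),q);out.append((q.round(0).tolist(),round(e,3)))
  print('phif',pf);[print('  ',*o) for o in out]
E
python3 sim.py
```

```text
off [-0.  0. 90.] [-0. -0.  0.]
phif 25
   [27.0, 57.0, 76.0, -68.0, 121.0, 47.0] 0.0
   [24.0, 55.0, 81.0, -69.0, 118.0, 49.0] 0.0
   [21.0, 54.0, 85.0, -70.0, 116.0, 52.0] 0.0
   [21.0, 52.0, 85.0, -71.0, 116.0, 49.0] 0.0
   [17.0, 41.0, 89.0, -65.0, 105.0, 45.0] 0.0
   [11.0, 32.0, 92.0, -59.0, 93.0, 40.0] 0.0
   [2.0, 24.0, 95.0, -50.0, 81.0, 31.0] 0.0
   [-9.0, 19.0, 98.0, -39.0, 69.0, 18.0] 0.0
   [-22.0, 18.0, 101.0, -24.0, 59.0, 0.0] 0.0
   [-34.0, 20.0, 102.0, -6.0, 56.0, -21.0] 0.0
   [-44.0, 25.0, 101.0, 9.0, 59.0, -39.0] 0.0
   [-52.0, 33.0, 100.0, 20.0, 65.0, -53.0] 0.0
phif 32
   [27.0, 53.0, 76.0, -64.0, 118.0, 46.0] 0.0
   [24.0, 52.0, 81.0, -65.0, 115.0, 48.0] 0.0
   [21.0, 51.0, 85.0, -66.0, 111.0, 50.0] 0.0
   [21.0, 49.0, 85.0, -67.0, 112.0, 48.0] 0.0
   [17.0, 38.0, 88.0, -61.0, 101.0, 43.0] 0.0
   [10.0, 29.0, 92.0, -54.0, 90.0, 36.0] 0.0
   [-0.0, 22.0, 95.0, -45.0, 78.0, 26.0] 0.0
   [-13.0, 17.0, 98.0, -32.0, 67.0, 11.0] 0.0
   [-26.0, 17.0, 100.0, -15.0, 60.0, -8.0] 0.0
   [-38.0, 20.0, 101.0, 2.0, 60.0, -29.0] 0.0
   [-48.0, 27.0, 100.0, 15.0, 64.0, -45.0] 
[... 459 characters left out ...]
.0] 0.0
   [-42.0, 21.0, 100.0, 9.0, 64.0, -36.0] 0.0
   [-51.0, 29.0, 99.0, 20.0, 70.0, -50.0] 0.0
   [-56.0, 38.0, 97.0, 27.0, 77.0, -60.0] 0.0
phif 48
   [26.0, 45.0, 76.0, -56.0, 110.0, 43.0] 0.0
   [23.0, 44.0, 81.0, -56.0, 106.0, 45.0] 0.0
   [20.0, 44.0, 85.0, -57.0, 102.0, 47.0] 0.0
   [20.0, 42.0, 84.0, -58.0, 103.0, 45.0] 0.0
   [14.0, 31.0, 88.0, -51.0, 93.0, 38.0] 0.0
   [5.0, 23.0, 91.0, -42.0, 82.0, 27.0] 0.0
   [-8.0, 17.0, 95.0, -30.0, 73.0, 13.0] 0.0
   [-22.0, 14.0, 97.0, -14.0, 67.0, -6.0] 0.0
   [-35.0, 17.0, 99.0, 2.0, 66.0, -26.0] 0.0
   [-46.0, 23.0, 99.0, 15.0, 69.0, -42.0] 0.0
   [-54.0, 32.0, 97.0, 24.0, 76.0, -54.0] 0.0
   [-58.0, 42.0, 95.0, 30.0, 84.0, -63.0] 0.0
```

Run:
```python
from h import *
R=tool(-81.8);plan(r2w(-71,-3.7,148.2)-R[:,2]*.065,R,12)
```

```text
t 6.25 twist n=12 turn [ 0.036 -0.898  0.025] xyz [-0.114  0.012  0.01 ]
```

>>> arm_command(
  turn=[
    [0.036,-0.898,0.025],
    [0.036,-0.898,0.025],
    [0.036,-0.898,0.025],
    [0.036,-0.898,0.025],
    [0.036,-0.898,0.025],
    [0.036,-0.898,0.025],
    [0.036,-0.898,0.025],
    [0.036,-0.898,0.025],
    [0.036,-0.898,0.025],
    [0.036,-0.898,0.025],
    [0.036,-0.898,0.025],
    [0.036,-0.898,0.025],
  ],
  xyz=[
    [-0.114,0.012,0.01],
    [-0.114,0.012,0.01],
    [-0.114,0.012,0.01],
    [-0.114,0.012,0.01],
    [-0.114,0.012,0.01],
    [-0.114,0.012,0.01],
    [-0.114,0.012,0.01],
    [-0.114,0.012,0.01],
    [-0.114,0.012,0.01],
    [-0.114,0.012,0.01],
    [-0.114,0.012,0.01],
    [-0.114,0.012,0.01],
  ],
  claw=[0,0,0,0,65,65,65,65,65,65,65,65],
)

```text
time_s: 7.45
position: [0.469, 0.1308, 0.1557]
tool_rot: [[0.025, 0.984, -0.179], [0.137, -0.181, -0.974], [-0.99, 0.0, -0.14]]
ft_force: [-0.1, -0.3, 0.7]
grip_width: 0.065
gripper_force: 0.0
```

Run:
```python
from h import *
log();R=tool(-81.8);plan(r2w(-71,-3.7,148.2),R,10)
```

```text
q [ 26.   49.2  76.7 -60.1 113.2  44.9] ramp [-133.3   -3.4  155.7] F [-0.1 -0.3  0.7]
t 7.45 twist n=10 turn [-0.     0.003 -0.   ] xyz [-0.003 -0.001  0.126]
```

>>> arm_command(
  turn=[
    [0,0,0],
    [0,0,0],
    [0,0,0],
    [0,0,0],
    [0,0,0],
    [0,0,0],
    [0,0,0],
    [0,0,0],
    [0,0,0],
    [0,0,0],
    [0,0,0],
  ],
  xyz=[
    [-0.003,0,0.126],
    [-0.003,0,0.126],
    [-0.003,0,0.126],
    [-0.003,0,0.126],
    [-0.003,0,0.126],
    [-0.003,0,0.126],
    [-0.003,0,0.126],
    [-0.003,0,0.126],
    [-0.003,0,0.126],
    [-0.003,0,0.126],
    [0,0,0],
  ],
  claw=[65,65,65,65,65,65,65,65,65,65,65],
)

```text
time_s: 8.55
position: [0.4574, 0.0685, 0.148]
tool_rot: [[0.025, 0.983, -0.18], [0.14, -0.182, -0.973], [-0.99, -0.001, -0.142]]
ft_force: [-0.2, -0.1, -0.3]
grip_width: 0.0652
gripper_force: 0.0
```

Run:
```python
from h import *
log();im,d=imaging.get_image('top');Q=((pts('top',d)-O)@RR*1000)
x,y,z=Q[...,0],Q[...,1],Q[...,2]
for a in(130,140,150,160,170,180):
  k=(abs(z-a)<4)&(x>-110)&(x<-20)&(abs(y)<70);print(a,[(int(round(v[0])),int(round(v[1]))) for v in Q[k][np.argsort(y[k])][::6]][:14])
S=imaging.get_image('side')[0];cv2.imwrite('pics/grasp.png',np.hstack([cv2.resize(im[210:360,200:400],(800//2,300)),cv2.resize(S[130:340,170:450],(400,300))]))
```

```text
q [ 21.   47.   85.  -61.8 106.8  48.6] ramp [-69.9  -3.6 148. ] F [-0.2 -0.1 -0.3]
130 [(-57, -21), (-64, -21), (-52, -18), (-54, -16), (-53, -12), (-52, -8), (-51, -5), (-55, -3), (-52, 1), (-51, 5), (-53, 8), (-50, 11)]
140 [(-81, -43), (-66, -21), (-55, -20), (-57, -17), (-58, -15), (-58, -11), (-60, -9), (-57, -6), (-58, -3), (-57, -1), (-57, 2), (-56, 4), (-58, 7), (-57, 10)]
150 [(-89, -51), (-78, -43), (-73, -21), (-80, -20), (-64, -18), (-64, -15), (-66, -13), (-62, -10), (-70, -8), (-66, -6), (-66, -5), (-65, -3), (-63, 0), (-64, 1)]
160 [(-95, -50), (-91, -50), (-105, -49), (-93, -49), (-91, -48), (-96, -48), (-102, -47), (-98, -46), (-102, -46), (-90, -45), (-106, -45), (-86, -44), (-100, -44), (-97, -43)]
170 [(-106, -42), (-77, -21), (-90, -20), (-84, -20), (-75, -19), (-79, -18), (-77, -15), (-76, -12), (-78, -10), (-78, -7), (-75, -4), (-77, -2), (-79, 1), (-77, 3)]
180 [(-87, -20), (-87, -18), (-81, -17), (-84, -17), (-89, -16), (-92, -15), (-95, -14), (-92, -13), (-98, -12), (-99, -11), (-88, -10), (-90, -9), (-84, -8), (-96, -6)]
```

View pics/grasp.png

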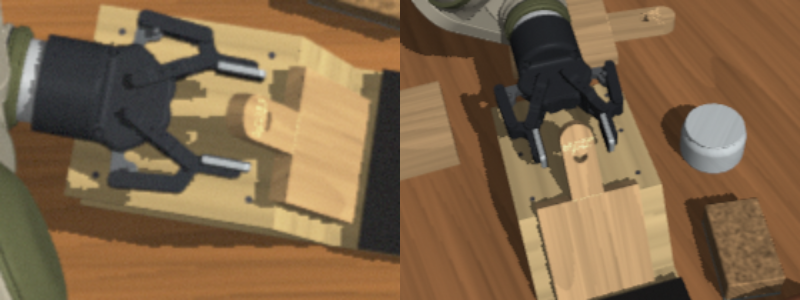

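The fingers straddle the handle centrally (left panel ends at (262,72) and (248,168), handle between at (262,118)). Open, they stand back a little, so I go slightly deeper and close.

>>> arm_command(
  turn=[
    [0,0,0],
    [0,0,0],
    [0,0,0],
    [0,0,0],
    [0,0,0],
    [0,0,0],
    [0,0,0],
    [0,0,0],
  ],
  xyz=[
    [0,0,0.03],
    [0,0,0.03],
    [0,0,0],
    [0,0,0],
    [0,0,0],
    [0,0,0],
    [0,0,0],
    [0,0,0],
  ],
  claw=[50,42,38,30,30,30,30,30],
  squeeze=70,
)

```text
time_s: 9.45
position: [0.4571, 0.0663, 0.1477]
tool_rot: [[0.026, 0.984, -0.179], [0.14, -0.181, -0.973], [-0.99, 0.0, -0.143]]
ft_force: [-0.4, 1.9, 2.5]
grip_width: 0.0325
gripper_force: 70.0
```

Run:
```python
from h import *
s=log();print(s['grip_width'],s['gripper_force'],s['wrist_torque'])
# lift: 35 mm along u plus 4 mm along n
R=s['tool_rot'];u=RR@[-.527,0,.85];n=RR@[.85,0,.527]
print((R.T@(u*.035+n*.006)/.05).round(3))
```

```text
q [ 20.8  47.   85.3 -62.  106.5  48.7] ramp [-67.7  -3.5 147.7] F [-0.4  1.9  2.5]
0.032491024555331934 70.01975203582333 [0.26613961 0.01197782 0.06404378]
[-0.613  0.    -0.358]
```

>>> arm_command(
  turn=[
    [0,0,0],
    [0,0,0],
    [0,0,0],
    [0,0,0],
    [0,0,0],
    [0,0,0],
    [0,0,0],
    [0,0,0],
  ],
  xyz=[
    [-0.088,0,-0.051],
    [-0.088,0,-0.051],
    [-0.088,0,-0.051],
    [-0.088,0,-0.051],
    [-0.088,0,-0.051],
    [-0.088,0,-0.051],
    [-0.088,0,-0.051],
    [0,0,0],
  ],
  claw=[30,30,30,30,30,30,30,30],
)

```text
time_s: 10.25
position: [0.4596, 0.0796, 0.1812]
tool_rot: [[0.027, 0.984, -0.179], [0.141, -0.181, -0.973], [-0.99, 0.001, -0.143]]
ft_force: [-0.2, 0.3, -3.2]
grip_width: 0.0321
gripper_force: 69.9
```

Run:
```python
from h import *
s=log();print(s['grip_width'],s['gripper_force'])
z=imaging.get_image('side');Q=((pts('side',z[1])-O)@RR*1000);cv2.imwrite('pics/lift.png',z[0][100:400,150:550])
x,y,zz=Q[...,0],Q[...,1],Q[...,2];nd=(zz-9+1.732*x)/2
k=(nd>8)&(nd<45)&(x<30)&(x>-110)&(abs(y+4)<60)&(zz>35)
k&=(-.5*x+.866*zz<150);q=Q[k];c=np.linalg.lstsq(np.c_[q[:,:2],np.ones(len(q))],q[:,2],rcond=None)[0]
print(len(q),c.round(3),'angle',np.degrees(np.arctan(-c[0])),'lowest',q[np.argsort(q[:,2])[:30]].mean(0).round(0),'y',np.percentile(q[:,1],[2,98]))
```

```text
q [ 21.9  44.5  82.9 -62.5 109.5  44.7] ramp [-81.2  -3.5 181.2] F [-0.2  0.3 -3.2]
0.03212118113675684 69.87078073907469
4707 [-1.6390e+00  4.0000e-03  5.9776e+01] angle 58.61006644601289 lowest [  3. -16.  51.] y [-56.36226079  49.56520926]
```

View pics/lift.png

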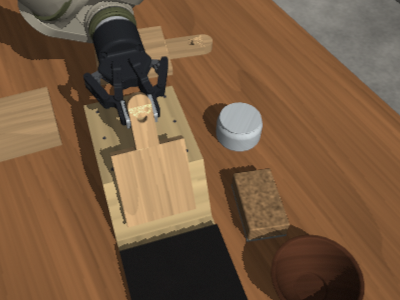

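The board is in the grip at the handle ((140,105)), lifted squarely clear of the channel. The mat edge at (165,235) is free, so I swing now.

Run:
```python
from h import *
plan(r2w(197,-3.7,52),tool(39.7),36)
```

```text
t 10.3 twist n=36 turn [ 0.     0.675 -0.   ] xyz [-0.144 -0.     0.149]
```

>>> arm_command(
  turn=[
    [0,0.675,0],
    [0,0.675,0],
    [0,0.675,0],
    [0,0.675,0],
    [0,0.675,0],
    [0,0.675,0],
    [0,0.675,0],
    [0,0.675,0],
    [0,0.675,0],
    [0,0.675,0],
    [0,0.675,0],
    [0,0.675,0],
  ],
  xyz=[
    [-0.144,0,0.149],
    [-0.144,0,0.149],
    [-0.144,0,0.149],
    [-0.144,0,0.149],
    [-0.144,0,0.149],
    [-0.144,0,0.149],
    [-0.144,0,0.149],
    [-0.144,0,0.149],
    [-0.144,0,0.149],
    [-0.144,0,0.149],
    [-0.144,0,0.149],
    [-0.144,0,0.149],
  ],
  claw=[30,30,30,30,30,30,30,30,30,30,30,30],
)

```text
time_s: 11.5
position: [0.438, -0.0355, 0.2167]
tool_rot: [[0.136, 0.983, -0.12], [0.74, -0.181, -0.647], [-0.658, -0.001, -0.753]]
ft_force: [-0.1, -0.6, -2.0]
grip_width: 0.0323
gripper_force: 69.9
```

Run:
```python
from h import *
s=log();print(s['grip_width']);plan(r2w(197,-3.7,52),tool(39.7),24)
```

```text
q [  1.7  20.   91.5 -40.6  81.6  23.1] ramp [ 35.8  -3.9 216.7] F [-0.1 -0.6 -2. ]
0.0322937445786121
t 11.5 twist n=24 turn [-0.     0.674 -0.   ] xyz [-0.144  0.     0.151]
```

>>> arm_command(
  turn=[
    [0,0.675,0],
    [0,0.675,0],
    [0,0.675,0],
    [0,0.675,0],
    [0,0.675,0],
    [0,0.675,0],
    [0,0.675,0],
    [0,0.675,0],
    [0,0.675,0],
    [0,0.675,0],
    [0,0.675,0],
    [0,0.675,0],
  ],
  xyz=[
    [-0.144,0,0.15],
    [-0.144,0,0.15],
    [-0.144,0,0.15],
    [-0.144,0,0.15],
    [-0.144,0,0.15],
    [-0.144,0,0.15],
    [-0.144,0,0.15],
    [-0.144,0,0.15],
    [-0.144,0,0.15],
    [-0.144,0,0.15],
    [-0.144,0,0.15],
    [-0.144,0,0.15],
  ],
  claw=[30,30,30,30,30,30,30,30,30,30,30,30],
)

```text
time_s: 12.7
position: [0.4176, -0.1456, 0.1678]
tool_rot: [[0.181, 0.983, -0.003], [0.983, -0.181, -0.011], [-0.012, -0.001, -1.0]]
ft_force: [0.0, 0.7, -1.5]
grip_width: 0.0324
gripper_force: 69.9
```

Run:
```python
from h import *
s=log();print(s['grip_width']);plan(r2w(197,-3.7,52),tool(39.7),12)
```

```text
q [-34.3  14.8  96.6  -0.7  68.3 -23.6] ramp [147.9  -4.1 167.8] F [ 0.   0.7 -1.5]
0.03238061405307095
t 12.7 twist n=12 turn [-0.001  0.673 -0.001] xyz [-0.145  0.001  0.158]
```

>>> arm_command(
  turn=[
    [0,0.673,0],
    [0,0.673,0],
    [0,0.673,0],
    [0,0.673,0],
    [0,0.673,0],
    [0,0.673,0],
    [0,0.673,0],
    [0,0.673,0],
    [0,0.673,0],
    [0,0.673,0],
    [0,0.673,0],
    [0,0.673,0],
  ],
  xyz=[
    [-0.145,0,0.158],
    [-0.145,0,0.158],
    [-0.145,0,0.158],
    [-0.145,0,0.158],
    [-0.145,0,0.158],
    [-0.145,0,0.158],
    [-0.145,0,0.158],
    [-0.145,0,0.158],
    [-0.145,0,0.158],
    [-0.145,0,0.158],
    [-0.145,0,0.158],
    [-0.145,0,0.158],
  ],
  claw=[30,30,30,30,30,30,30,30,30,30,30,30],
)

```text
time_s: 13.9
position: [0.4082, -0.1976, 0.0532]
tool_rot: [[0.14, 0.984, 0.115], [0.757, -0.181, 0.628], [0.639, -0.001, -0.769]]
ft_force: [0.9, -0.6, -1.8]
grip_width: 0.0319
gripper_force: 69.9
```

```bash
cat > fin.py <<'E'
from h import *
s=log();print(s['grip_width'],s['time_s'])
im,d=imaging.get_image('side');Q=((pts('side',d)-O)@RR*1000);z=imaging.get_image('top');Qt=((pts('top',z[1])-O)@RR*1000)
cv2.imwrite('pics/fin%d.png'%(s['time_s']*100),np.hstack([z[0][200:400,340:600],im[290:480,260:520] if 0 else im[280:480,240:500]]))
for n,Q in(('side',Q),('top',Qt)):
    x,y,zz=Q[...,0],Q[...,1],Q[...,2]
    k=(zz>32)&(zz<80)&(x>20)&(x<160)&(abs(y)<75);q=Q[k]
    e=q[(abs(q[:,1]+4)>44)]  # rim outside dish
    c=np.linalg.lstsq(np.c_[e[:,:2],np.ones(len(e))],e[:,2],rcond=None)[0] if len(e) else 0
    print(n,len(q),'plane',np.round(c,3),'x',np.percentile(q[:,0],[.5,99.5]).round(0),'y',np.percentile(q[:,1],[.5,99.5]).round(0),'z at x=41,160:',np.round([c@[41,-4,1],c@[160,-4,1]],1))
    r=cv2.minAreaRect(q[q[:,0]<155][:,:2].astype(np.float32));print(r)
E
python3 fin.py
```

```text
q [-56.5  36.3  95.9  26.7  79.9 -58.5] ramp [200.7  -3.9  53.2] F [ 0.9 -0.6 -1.8]
0.031893104106625395 13.9
side 3106 plane [ 7.0000e-03 -2.5000e-02  6.4089e+01] x [ 45. 159.] y [-17.  51.] z at x=41,160: [64.5 65.3]
((99.38333892822266, 15.396587371826172), (111.27198791503906, 72.22492980957031), 0.23043562471866608)
top 4181 plane [1.1000e-02 3.0000e-03 5.9983e+01] x [ 44. 159.] y [-60.  50.] z at x=41,160: [60.4 61.8]
((99.17987060546875, -4.758598327636719), (110.5344009399414, 111.60582733154297), 89.6812973022461)
```

>>> arm_command(
  turn=[
    [0,0,0],
    [0,0,0],
    [0,0,0],
    [0,0,0],
    [0,0,0],
    [0,0,0],
    [0,0,0],
    [0,0,0],
    [0,0,0],
    [0,0,0],
  ],
  xyz=[
    [-0.026,0,0.031],
    [-0.026,0,0.031],
    [-0.026,0,0.031],
    [-0.026,0,0.031],
    [-0.026,0,0.031],
    [-0.026,0,0.031],
    [-0.026,0,0.031],
    [-0.026,0,0.031],
    [-0.026,0,0.031],
    [0,0,0],
  ],
  claw=[30,30,30,30,30,30,30,30,30,30],
)

```text
time_s: 15.0
position: [0.4084, -0.1974, 0.0353]
tool_rot: [[0.14, 0.983, 0.115], [0.758, -0.181, 0.627], [0.637, -0.001, -0.77]]
ft_force: [0.7, 0.3, -1.0]
grip_width: 0.0325
gripper_force: 69.9
```

```bash
python3 fin.py
```

```text
q [-56.5  38.   96.6  26.9  77.7 -59.6] ramp [200.5  -3.7  35.3] F [ 0.7  0.3 -1. ]
0.03249257973567216 15.0
side 2544 plane [1.1000e-02 2.0000e-03 4.4474e+01] x [ 45. 159.] y [-7. 51.] z at x=41,160: [44.9 46.2]
((99.4224853515625, 20.40846061706543), (62.32729721069336, 110.92521667480469), 89.77950286865234)
top 4019 plane [1.3000e-02 5.0000e-03 4.3545e+01] x [ 43. 159.] y [-59.  50.] z at x=41,160: [44.  45.6]
((98.758544921875, -4.039680480957031), (110.53253173828125, 112.25331115722656), 89.8005142211914)
```

>>> arm_command(
  turn=[
    [0,0.06,0],
    [0,0.06,0],
    [0,0,0],
    [0,0,0],
    [0,0,0],
    [0,0,0],
    [0,0,0],
    [0,0,0],
    [0,0,0],
    [0,0,0],
  ],
  xyz=[
    [-0.0064,0,0.0077],
    [-0.0064,0,0.0077],
    [-0.0064,0,0.0077],
    [-0.0064,0,0.0077],
    [-0.0064,0,0.0077],
    [-0.0064,0,0.0077],
    [-0.0064,0,0.0077],
    [-0.0064,0,0.0077],
    [-0.0064,0,0.0077],
    [0,0,0],
  ],
  claw=[30,30,30,30,30,30,30,30,30,30],
)

```text
time_s: 16.1
position: [0.4085, -0.1974, 0.031]
tool_rot: [[0.138, 0.983, 0.117], [0.751, -0.181, 0.635], [0.645, -0.0, -0.764]]
ft_force: [0.3, 1.4, -2.1]
grip_width: 0.032
gripper_force: 69.9
```

```bash
python3 fin.py
```

```text
q [-56.6  38.7  96.6  27.2  77.6 -60.1] ramp [200.5  -3.6  31. ] F [ 0.3  1.4 -2.1]
0.03197946188505603 16.1
side 2468 plane [-4.000e-03 -2.400e-02  4.389e+01] x [ 45. 159.] y [-5. 51.] z at x=41,160: [43.8 43.3]
((99.49684143066406, 22.13341522216797), (111.42012786865234, 59.25528335571289), 0.4479612708091736)
top 3965 plane [-1.0000e-03  4.0000e-03  4.1553e+01] x [ 43. 159.] y [-59.  50.] z at x=41,160: [41.5 41.4]
((98.83831024169922, -4.041839599609375), (110.8430404663086, 112.24501037597656), 89.63993072509766)
```

Flat, about 2 mm to go. I lower in 0.5 mm steps.

>>> arm_command(
  turn=[
    [0,0,0],
    [0,0,0],
    [0,0,0],
    [0,0,0],
    [0,0,0],
  ],
  xyz=[
    [-0.0064,0,0.0077],
    [-0.0064,0,0.0077],
    [-0.0064,0,0.0077],
    [0,0,0],
    [0,0,0],
  ],
  claw=[30,30,30,30,30],
)

```text
time_s: 16.7
position: [0.4085, -0.1974, 0.0297]
tool_rot: [[0.138, 0.983, 0.117], [0.751, -0.181, 0.635], [0.645, -0.0, -0.764]]
ft_force: [-0.8, -0.9, 2.5]
grip_width: 0.032
gripper_force: 70.2
```

>>> arm_command(
  turn=[
    [0,0,0],
    [0,0,0],
    [0,0,0],
    [0,0,0],
  ],
  xyz=[
    [-0.0064,0,0.0077],
    [-0.0064,0,0.0077],
    [0,0,0],
    [0,0,0],
  ],
  claw=[30,30,30,30],
)

```text
time_s: 17.1
position: [0.4085, -0.1974, 0.0297]
tool_rot: [[0.138, 0.983, 0.117], [0.751, -0.181, 0.635], [0.646, 0.001, -0.763]]
ft_force: [-2.8, -1.9, 14.6]
grip_width: 0.0322
gripper_force: 71.5
```

>>> arm_command(
  turn=[
    [0,0,0],
    [0,0,0],
    [0,0,0],
    [0,0,0],
    [0,0,0],
    [0,0,0],
    [0,0,0],
    [0,0,0],
  ],
  xyz=[
    [0.0064,0,-0.0077],
    [0,0,0],
    [0,0,0],
    [0,0,0],
    [0,0,0],
    [0,0,0],
    [0,0,0],
    [0,0,0],
  ],
  claw=[30,30,34,38,44,52,60,60],
  squeeze=20,
)

```text
time_s: 17.9
position: [0.4085, -0.1974, 0.029]
tool_rot: [[0.138, 0.983, 0.117], [0.751, -0.181, 0.635], [0.645, -0.0, -0.764]]
ft_force: [0.1, 0.5, 0.7]
grip_width: 0.0601
gripper_force: 0.0
```

>>> arm_command(
  turn=[
    [0,0,0],
    [0,0,0],
    [0,0,0],
    [0,0,0],
    [0,0,0],
    [0,0,0],
    [0,0,0],
    [0,0,0],
    [0,0,0],
    [0,0,0],
    [0,0,0],
    [0,0,0],
  ],
  xyz=[
    [0,0,-0.1],
    [0,0,-0.2],
    [0,0,-0.2],
    [0,0,-0.2],
    [0,0,-0.3],
    [0,0,-0.3],
    [0,0,-0.3],
    [0,0,-0.3],
    [0,0,-0.3],
    [0,0,-0.3],
    [0,0,-0.2],
    [0,0,0],
  ],
  claw=[60,60,60,60,60,60,60,60,60,60,60,60],
)

```text
time_s: 19.1
position: [0.3928, -0.2842, 0.133]
tool_rot: [[0.138, 0.983, 0.118], [0.753, -0.182, 0.633], [0.644, 0.001, -0.765]]
ft_force: [0.7, 0.1, -0.8]
grip_width: 0.0601
gripper_force: 0.0
```

```bash
python3 fin.py; ls pics
```

```text
q [-62.8  33.4  83.1  23.4  96.6 -56.6] ramp [288.7  -3.4 133. ] F [ 0.7  0.1 -0.8]
0.060138117471467134 19.1
side 5929 plane [-0.    -0.    40.845] x [ 45. 160.] y [-58.  51.] z at x=41,160: [40.8 40.8]
((99.43234252929688, -3.4556350708007812), (110.18994903564453, 110.95237731933594), 89.89775085449219)
top 4205 plane [2.0000e-03 3.0000e-03 3.9841e+01] x [ 43. 159.] y [-59.  50.] z at x=41,160: [39.9 40.1]
((98.9452896118164, -4.239250183105469), (110.42981719970703, 112.2244644165039), 89.72972106933594)
crop.png
fin1390.png
fin1500.png
fin1610.png
fin1910.png
grasp.png
lift.png
push.png
s1.png
side0.png
top0.png
top1.png
```

View pics/fin1910.png

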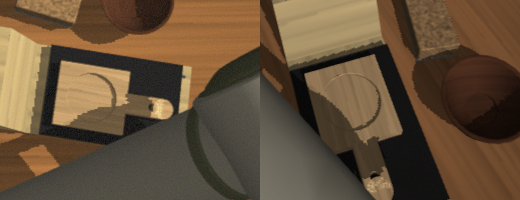

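The board lies dish up (dish at (350,100) in the right half), flat at 40 mm, spanning ramp x 44–244 and y −59 to 50. It is wholly on the mat and clear of the channel. The arm is clear of everything and the bystanders in view look undisturbed.

```bash
python3 -c "
from rig import env
print(env.close_job())"
```

```text
the job is handed in; nothing more can be done
None
```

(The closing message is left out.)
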